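# Clear the dosing pump's deck, then hold its tensioner open

## Task

A cuvette and a flask stopper have been left on the dosing pump's deck, in the way of its sprung tensioner arm: put the cuvette in the blue bin and the black stopper in the yellow bin, where one of each kind already lies. Then, with the fingertips, push the arm by its red thumb post back past the ratchet click, nearly to its end stop, and finish while still holding it compressed there against its spring, so that a colleague can thread the pump. Do not knock over or shift the two flasks or the marker, and leave what is already in the bins in them.

Things in the scene. Friction and masses are not known exactly. Their poses are not given: they have to be found in the camera images.
- pump: Dosing pump fixed to the bench: grey deck plate 300 x 240 mm, top 15 mm above the bench. Origin on the bench; the deck reaches from -120 to +180 mm along its x, +-120 mm along its y. A white motor housing (70 mm above the bench) stands at its +x -y corner, the blue-rollered rotor (radius 36 mm, 58 mm above the bench) at x -5, y -62 mm.
- pivot (a point): Pivot of the tensioner arm, on the deck's top surface (15 mm above the bench), at x +90, y 0 mm in the pump's frame. Vertical axis. The end stop is a fixed steel pin, 10 mm diameter, 43 mm above the bench, at x +53, y +43 mm in that frame. Axes parallel to the pump's.
- tensioner (a joint): Arm angle, rad: 0 at rest (arm along the pump's -x from the pivot), growing as it swings to the pump's +y (clockwise from above), end stop at 0.62. A spring resists: 4 N at the post at rest, 10 N near the stop. A sprung brass pawl slider rides over a tooth from 0.22 to 0.42 (up to 5 N more, then it clicks over). It does not lock: let go, the arm springs back to 0.
- thumb_post (a point): Axis of the red upright thumb post at the arm's free end, 180 mm from the pivot: 18 mm diameter, 23 to 75 mm above the bench, this point at 49 mm. The arm is a bar 16 mm wide, 27 to 41 mm up; on its rotor side an orange idler block, 65 to 125 mm from the pivot, reaches 20 mm out. Axes turn with the arm: -x from pivot to post, +y the way it is pushed.
- cuvette_mid (a point): Centre of the loose cuvette that lies on the pump's deck: a pale square bar 45 x 12.5 x 12.5 mm with a blue cap at one end, 12 g. Its x is along its length (cap at +x), z is up.
- stopper_mid (a point): Centre of the loose black flask stopper that stands head down on the pump's deck: 36 mm tall, head 22 mm diameter over the lower 16 mm, stem 16 to 14 mm diameter above, 20 g. z is up.
- cuvette_bin: Blue open bin for cuvettes, fixed on the bench: 130 x 130 x 40 mm outside, walls and floor 4 mm; origin under its centre, x and y along its walls.
- stopper_bin: Yellow open bin for stoppers, fixed on the bench, same size as the blue one; origin under its centre, x and y along its walls.
- binned_cuvette_mid (a point): Centre of a second cuvette, like the first, that already lies in the blue bin, 30 to 40 mm from the bin's centre towards the bin's +y.
- binned_stopper_mid (a point): Centre of a second stopper, like the first, that already stands in the yellow bin, 30 to 40 mm from the bin's centre towards the bin's +y.
- flask_teal: Bystander: teal volumetric flask, 54 mm diameter, 140 mm tall, standing; origin under its centre.
- flask_amber: Bystander: amber volumetric flask, same size; origin under its centre.
- marker: Bystander: black marker pen, 120 mm long, 14 mm thick, lying along its x.

How it is judged:
By the outcome, as a careful person would: the job done as asked, in the order asked, and still so for the second after the job is handed in, while the arm keeps its last pose, push and grip.
It also fails if it takes over 64 s, if anything falls off the work surface, if the arm or the gripper's body presses on something with over 40 N, if the wrist force passes 120 N, or if a joint passes its speed limit or range.

## Robot

A 6-joint arm with a two-finger parallel gripper is mounted at the origin on the work surface. World frame = base frame: x ahead of the robot, y to its left, z up, the work surface at z = 0. Lengths are in mm, angles in rad, forces in N, time in s.
With the tool pointing down it reaches from about 350 to 775 mm from the base axis. Payload 7.3 kg.
Tool frame: the origin (TCP) lies at the very end of the fingers, on their centre line; the grasp point (between the pads) lies 19 mm behind it; z points along the fingers, y is the line along which they close (so a half turn about z gives the same grasp; the last joint's range is limited). The gripper opens to 92 mm and grips with 3 to 60 N. Pads are 19 mm wide; open, the fingers measure 130 mm over their backs; the gripper's body (75 mm by 190 mm) begins 47 mm behind the grasp point.
Start: joints at [-0.146, 0.342, 1.524, -0, 1.275, -0.146], TCP at [525.019, 0.019, 226.741] pointing down, gripper open.
Joint ranges: [-2.53, 2.53], [-0.77, 2.02], [0.04, 2.7], [-1, 4.14], [0.28, 2.66], [-3.11, 3.11]. Speed limits (rad/s): [2.57, 2.57, 3.14, 3.14, 3.14, 3.14].

## Interface

Orientations are given as [roll, pitch, yaw] about the fixed x, y, z axes, in that order (R = Rz(yaw) Ry(pitch) Rx(roll)).
In Python, from plant import get_obs, capture, close_job gives the robot as it stands. The module is installed in compiled form; this text tells all that it offers.
- The arm moves only by the shell command python3 -m handwheel 'ROWS'. ROWS is JSON, a list of rows, each a list of 3 entries, a list of its own where there are three numbers: the turn, a rotation vector about the tool's x, y, z in degrees, then the shift along the tool's x, y, z in m, then the opening, from 0 (shut) to 1 (fully open). A call has 1 to 12 rows; each row is the pose to reach, as a shift and turn from the pose commanded when the call began, along the tool's axes at that moment; what a row does not reach only later rows make up. A row lasts 1/10 s, in which the tool goes at most 50 mm and 8.59 degrees, less where a joint would pass 70% of its speed; a pose out of reach is approached as far as the arm can. A call with a gripper value outside its range is refused whole. The fingers move at their own pace and stop on an object; the grip force is fixed at half the most. Time passes only in rows, so rows that repeat a pose let the fingers close. It gives the time, the measured TCP pose, the force, the opening and the grip force at its end, in the units of the state.
- get_obs(): the state, without advancing time (a new reading comes with each control period).
- capture(name): name is "scene" or "side" or "wrist"; returns a dict with "image" (420x560x3 uint8, red, green, blue), "depth" (420x560 float32, mm along the optical axis (not along the pixel's ray), 0 where there is no reading), "fx", "fy", "cx", "cy" (pixels), "camera_from_world" (4x4, takes a point from world to camera coordinates). Camera axes: x right, y down, z forward; pixel columns grow to the right and rows downward; lengths in mm; the calibration is good to about 2 mm. The wrist camera is an equidistant fisheye: a pixel r from the principal point sees the ray r / f radians off the axis. A picture is of the moment at which its call begins.
- close_job(): hands the job in; it is judged then, once.
The state is a dict: "time": time; "joint_positions": joint angles; "dq": joint speeds; "tau": joint torques, N m; "tool_pos": TCP position; "tcp_rot": TCP orientation; "contact_force": force on the tool from outside, world axes, zero at the start; "moment": the same for the moment, N m; "grip_width": finger opening in mm; "finger_force": force on a finger pad.
Only numpy, scipy, OpenCV 4.12 (cv2) and the standard library are available. Lean on these libraries where they do the work, as an engineer would, in place of code of your own. Each camera call takes 0.05 s, during which the arm holds its last target. There are 200 camera calls.

## Working session

There is one attempt and no reset: what is moved stays moved. The work goes in short steps, Python scripts to look and compute and a shell command to move; the robot and the scene stay as the last step left them, time stands still between calls to the robot, and variables do not carry over. Pictures are saved under pics/ and viewed, at most 10 in all, crops included, and the job is handed in when it is done.

```bash
mkdir -p pics
cat > h.py <<'E'
import numpy as np,cv2
from plant import get_obs,capture
def cap(n,name=None):
    c=capture(n)
    np.savez('%s.npz'%(name or n),**c)
    if name: cv2.imwrite('pics/%s.png'%name,c['image'][...,::-1])
    return c
def load(n): return dict(np.load('%s.npz'%n))
def ray(c,u,v):
    T=np.array(c['camera_from_world']);R=T[:3,:3]
    d=np.array([(u-c['cx'])/c['fx'],(v-c['cy'])/c['fy'],1.])
    return -R.T@T[:3,3],R.T@d
def onplane(c,u,v,z):
    o,d=ray(c,u,v);return o+d*(z-o[2])/d[2]
def pts(c):  # world point for every pixel from depth
    T=np.array(c['camera_from_world']);R=T[:3,:3]
    v,u=np.mgrid[:420,:560];D=c['depth']
    P=np.stack([(u-c['cx'])/c['fx']*D,(v-c['cy'])/c['fy']*D,D],-1)
    return (P-T[:3,3])@R
E
python3 - <<'E'
from h import *
a=cap('scene','scene1');b=cap('side','side1')
for c in(a,b):print(c['fx'],c['cx'],c['cy'],(-np.array(c['camera_from_world'])[:3,:3].T@np.array(c['camera_from_world'])[:3,3]).round())
print(get_obs())
E
```

```text
446.0134646820872 281.57399413263084 211.5565348299282 [1316.  683.  815.]
404.9790140935071 275.82309462840203 212.38012633097173 [ 124. -538.  784.]
{'time': 0.1, 'joint_positions': array([-1.46003071e-01,  3.42647980e-01,  1.52490796e+00, -1.22432721e-05,
        1.27541828e+00, -1.46027924e-01]), 'dq': array([-0.00185273, -0.00289981, -0.00144771, -0.00085282, -0.00071371,
       -0.00257916]), 'tau': array([ 1.49919495e-03, -4.32001984e+01, -2.44694173e+01,  7.19219679e-02,
        5.25739230e-02, -9.79429342e-05]), 'tool_pos': array([5.24636578e+02, 7.03215176e-02, 2.26121823e+02]), 'tcp_rot': array([-3.14022409e+00, -1.89447240e-04,  1.57082462e+00]), 'contact_force': array([-0.13834318,  0.56514501,  1.19613405]), 'moment': array([0.06551099, 0.00349672, 0.04552735]), 'finger_force': 0.0, 'grip_width': 91.83979862136147}
```

View pics/scene1.png

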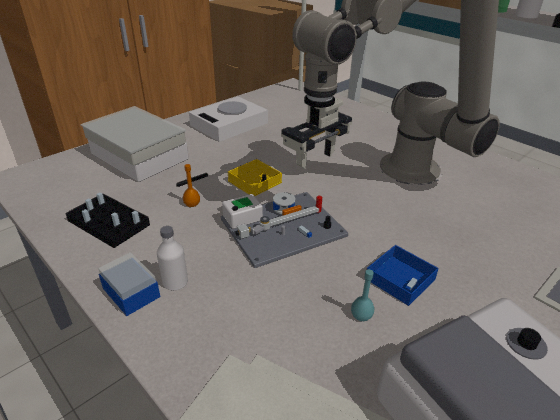

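View pics/side1.png

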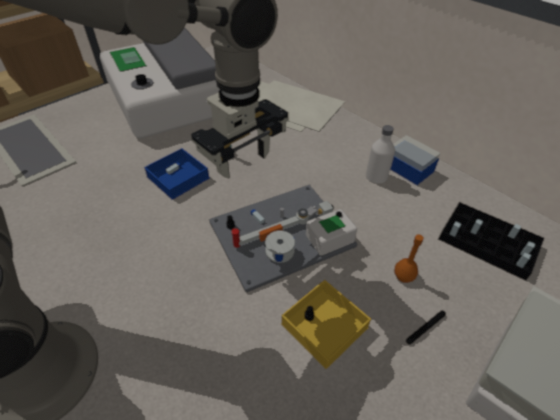

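The scene view shows the deck around (285,225), the cuvette at (305,231), the stopper at (327,222), the red post at (319,203), the blue bin at (403,275) and the yellow bin at (255,177). The side view shows the same layout: post (236,237), stopper (230,222), cuvette (258,216), blue bin (177,172) and yellow bin (325,322).

```bash
cat > meas.py <<'E'
from h import *
def blob(c,seed_box,f):
    u0,v0,u1,v1=seed_box
    hsv=cv2.cvtColor(c['image'],cv2.COLOR_RGB2HSV).astype(int)
    m=f(hsv[...,0],hsv[...,1],hsv[...,2]);k=np.zeros_like(m);k[v0:v1,u0:u1]=1
    return m&k
red=lambda h,s,v:((h<6)|(h>172))&(s>150)&(v>70)
blk=lambda h,s,v:(v<50)
blue=lambda h,s,v:(h>98)&(h<125)&(s>130)
yel=lambda h,s,v:(h>18)&(h<33)&(s>140)
E
python3 - <<'E'
from meas import *
boxes={'scene1':dict(deck=(215,185,350,265),post=(312,190,328,212),stop=(318,212,336,232),cuv=(294,222,316,240),bb=(360,240,440,305),yb=(222,155,288,198),orange=(275,200,306,220),housing=(215,192,265,235)),
 'side1':dict(deck=(205,180,365,290),post=(228,225,244,250),stop=(224,212,238,230),cuv=(248,206,268,226),bb=(140,145,215,200),yb=(275,280,375,368),orange=(255,222,290,242),housing=(300,205,360,255))}
fn=dict(post=red,stop=blk,bb=blue,yb=yel,orange=lambda h,s,v:(h>4)&(h<16)&(s>150))
for n,b in boxes.items():
    c=load(n);P=pts(c);print(n)
    u0,v0,u1,v1=b['deck'];Z=P[...,2];k=np.zeros(Z.shape,bool);k[v0:v1,u0:u1]=1
    hsv=cv2.cvtColor(c['image'],cv2.COLOR_RGB2HSV).astype(int)
    m=k&(Z>9)&(Z<21)&(c['depth']>0)&(hsv[...,1]<70)
    m=cv2.morphologyEx(m.astype(np.uint8),cv2.MORPH_OPEN,np.ones((3,3)))>0
    lab=cv2.connectedComponentsWithStats(m.astype(np.uint8))
    i=1+np.argmax(lab[2][1:,4]);m=lab[1]==i
    q=P[m];print('deck',m.sum(),np.median(q[:,2]),cv2.minAreaRect(q[:,:2].astype(np.float32)))
    for o,f in fn.items():
        m=blob(c,b[o],f)&(c['depth']>0);q=P[m];v,u=np.nonzero(m)
        print(o,m.sum(),'uv',u.mean().round(1),v.mean().round(1),u.min(),u.max(),v.min(),v.max(),'mean',q.mean(0).round(),'p2',np.percentile(q,2,0).round(),'p98',np.percentile(q,98,0).round())
        if o in('bb','yb'):
            r=q[(q[:,2]>34)&(q[:,2]<46)];print('  rim',len(r),cv2.minAreaRect(r[:,:2].astype(np.float32)))
ims=[]
for n,(a,b,w,h) in dict(scene1=(215,180,140,105),side1=(205,178,140,105)).items():
    im=load(n)['image'][b:b+h,a:a+w,::-1];ims.append(cv2.resize(im,None,fx=5.6,fy=5.6*0.5*1.0 if 0 else 2.85*1.0,interpolation=cv2.INTER_CUBIC) if 0 else cv2.resize(im,(400,300),interpolation=cv2.INTER_CUBIC))
A=np.vstack(ims) 
cv2.imwrite('pics/crop1.png',A)
E
```

```text
scene1
deck 2907 16.504981832578864 ((598.6123046875, -5.784782409667969), (151.0395965576172, 305.7680358886719), 71.90684509277344)
post 74 uv 318.8 202.5 316 321 196 211 mean [474. -17.  59.] p2 [465. -26.  29.] p98 [480. -11.  80.]
stop 78 uv 326.8 222.6 323 330 216 228 mean [505.  44.  35.] p2 [496.  30.  18.] p98 [511.  53.  54.]
bb 2396 uv 401.9 273.8 367 437 245 304 mean [506. 304.  18.] p2 [446. 241.   3.] p98 [576. 370.  42.]
  rim 438 ((511.19879150390625, 305.19091796875), (134.26345825195312, 130.4582977294922), 1.7924790382385254)
yb 1265 uv 254.3 177.0 228 281 159 195 mean [ 480. -303.   21.] p2 [ 416. -367.    3.] p98 [ 547. -235.   43.]
  rim 281 ((481.42095947265625, -300.8382568359375), (135.90829467773438, 134.91835021972656), 0.808005154132843)
orange 97 uv 291.2 209.6 282 300 205 214 mean [552. -54.  51.] p2 [525. -67.  42.] p98 [578. -44.  56.]
side1
deck 5420 13.264413222696971 ((582.4321899414062, -55.163726806640625), (241.9756317138672, 300.1038818359375), 74.17501831054688)
post 100 uv 235.5 236.5 232 238 228 246 mean [466. -26.  57.] p2 [460. -32.  28.] p98 [475. -14.  75.]
stop 88 uv 230.2 222.6 227 235 216 229 mean [495.  36.  33.] p2 [487.  31.  15.] p98 [507.  43.  51.]
bb 1708 uv 177.2 173.2 146 208 149 197 mean [510. 304.  15.] p2 [442. 237.  -1.] p98 [570. 368.  38.]
  rim 188 ((506.3278503417969, 301.5534973144531), (128.37591552734375, 130.94102478027344), 1.6656146049499512)
yb 4119 uv 325.5 322.8 282 369 281 367 mean [ 481. -303.   12.] p2 [ 413. -367.    0.] p98 [ 540. -241.   40.]
  rim 530 ((477.73748779296875, -303.11431884765625), (131.34056091308594, 129.90444946289062), 0.22906187176704407)
orange 122 uv 268.5 231.6 260 281 225 240 mean [539. -60.  48.] p2 [517. -70.  31.] p98 [570. -51.  54.]
```

View pics/crop1.png

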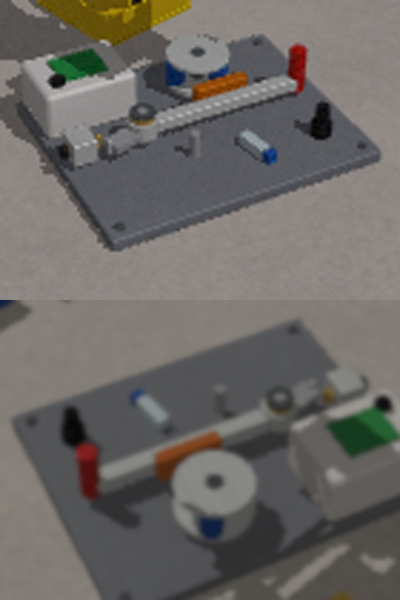

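The crop confirms that the stopper stands next to the post on the +y side. The cuvette lies between the stopper and the end-stop pin, with its blue cap towards the stopper. Next I triangulate both.

Run:
```python
from meas import *
a,b=load('scene1'),load('side1')
def tri(p,q):
    o1,d1=ray(a,*p);o2,d2=ray(b,*q)
    A=np.stack([d1,-d2],1);t=np.linalg.lstsq(A,o2-o1,rcond=None)[0]
    x,y=o1+d1*t[0],o2+d2*t[1];return ((x+y)/2).round(1),np.linalg.norm(x-y).round(1)
print('post',tri((318.8,202.8),(235.4,236.8)))
print('stopper',tri((326.9,222.6),(230.4,222.6)))
def comp(c,box,f):
    m=blob(c,box,f).astype(np.uint8);v,u=np.nonzero(m);return m,u,v
cu=lambda h,s,v:((v>125))|((h>98)&(h<125)&(s>110))
cap_=lambda h,s,v:((h>98)&(h<125)&(s>110))
for c,box in((a,(296,223,316,240)),(b,(249,207,268,226))):
    m,u,v=comp(c,box,cu);w=np.stack([onplane(c,x,y,23) for x,y in zip(u,v)])[:,:2].astype(np.float32)
    m2,u2,v2=comp(c,box,cap_)
    print('cuv',len(u),u.min(),u.max(),v.min(),v.max(),(u.mean(),v.mean()),onplane(c,u.mean(),v.mean(),22).round(1),cv2.minAreaRect(w),'cap',len(u2),onplane(c,u2.mean(),v2.mean(),22).round(1))
    x,y,_,_=cv2.fitLine(w,cv2.DIST_L2,0,.01,.01)[:,0];print('ang',np.degrees(np.arctan2(y,x)))
# binned
for c,bb,sb in((a,(395,260,425,295),(245,170,270,190)),(b,(160,160,190,182),(300,300,325,325))):
    m,u,v=comp(c,bb,lambda h,s,v:(s<80)&(v>110));print('bcuv',len(u),onplane(c,u.mean(),v.mean(),12).round())
    m,u,v=comp(c,sb,lambda h,s,v:(v<45));print('bstop',len(u),onplane(c,u.mean(),v.mean(),22).round())
for n,c in(('s',a),('d',b)):
  for nm,box,f in(('teal',(350,265,380,325),lambda h,s,v:(h>80)&(h<100)&(s>60)),('amber',(175,160,205,212),lambda h,s,v:(h>4)&(h<20)&(s>150))) if n=='s' else (('amber',(390,230,430,285),lambda h,s,v:(h>4)&(h<20)&(s>150)),):
    m=blob(c,box,f);print(n,nm,m.sum(),np.median(pts(c)[m],0).round())
```

```text
post (array([467.3, -22.5,  52.4]), np.float64(0.3))
stopper (array([498. ,  39.3,  28.5]), np.float64(0.6))
cuv 57 299 311 225 237 (np.float64(306.10526315789474), np.float64(231.19298245614036)) [565.3  20.8  22. ] ((564.548095703125, 19.39510726928711), (57.822635650634766, 19.313013076782227), 73.81575775146484) cap 25 [569.6  36.6  22. ]
ang 74.89153
cuv 49 251 262 210 219 (np.float64(257.18367346938777), np.float64(214.81632653061226)) [569.   19.1  22. ] ((568.5691528320312, 19.766979217529297), (41.42041778564453, 11.71475601196289), 88.86331176757812) cap 7 [569.1  38.8  22. ]
ang 87.401726
bcuv 67 [510. 343.  12.]
bstop 19 [ 460. -278.   22.]
bcuv 36 [514. 340.  12.]
bstop 98 [ 466. -269.   22.]
s teal 588 [688. 316.  47.]
s amber 361 [ 716. -330.   45.]
d amber 537 [ 699. -344.   45.]
```

```bash
python3 -m handwheel '[[[0,0,0],[0.01,0.02,0.04],0.5],[[0,0,0],[0.02,0.042,0.08],0.5],[[0,0,0],[0.02,0.042,0.08],0.5],[[0,0,0],[0.02,0.042,0.08],0.5],[[0,0,0],[0.02,0.042,0.08],0.5]]'
python3 - <<'E'
from h import *
c=cap('wrist','wrist1');print(c['fx'],c['cx'],c['cy'],np.array(c['camera_from_world']).round(3))
E
```

```text
time: 0.6
tool_pos: [567.3, 19.8, 148.3]
tcp_rot: [3.139, 0.0, 1.571]
contact_force: [-0.1, -0.9, 1.1]
grip_width: 56.4
finger_force: 0.0
325.19226210127806 281.56590338042287 210.6366467416453 [[ 1.00000e+00 -0.00000e+00  3.00000e-03 -5.66793e+02]
 [-1.00000e-03 -9.54000e-01  3.01000e-01  5.34400e+00]
 [ 2.00000e-03 -3.01000e-01 -9.54000e-01  3.21601e+02]
 [ 0.00000e+00  0.00000e+00  0.00000e+00  1.00000e+00]]
```

View pics/wrist1.png

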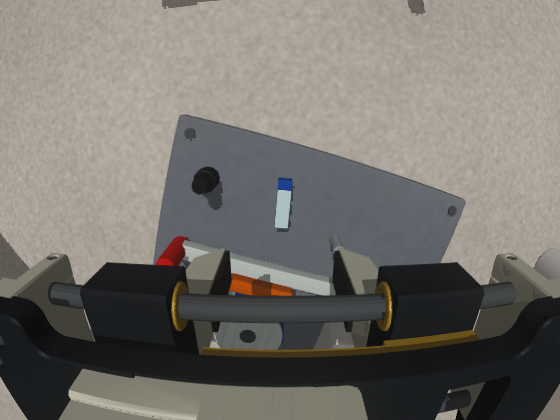

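The wrist view shows the cuvette from (285,178) at the cap to (283,230), the stopper near (205,180) and the post near (173,252).

```bash
cat >> h.py <<'E'
def fplane(c,u,v,z):
    T=np.array(c['camera_from_world']);R=T[:3,:3]
    x,y=(np.asarray(u)-c['cx']),(np.asarray(v)-c['cy']);r=np.hypot(x,y)+1e-9;t=r/c['fx']
    d=np.stack([np.sin(t)*x/r,np.sin(t)*y/r,np.cos(t)],-1)@R
    o=-R.T@T[:3,3];return o+d*((z-o[2])/d[...,2])[...,None]
E
python3 - <<'E'
from meas import *
c=load('wrist1')
m=blob(c,(268,172,300,236),lambda h,s,v:(v>140)|((h>98)&(h<125)&(s>130)))
v,u=np.nonzero(m);w=fplane(c,u,v,26.5)[:,:2].astype(np.float32);print(len(u),cv2.minAreaRect(w))
m=blob(c,(188,160,224,200),lambda h,s,v:v<45);v,u=np.nonzero(m);print(len(u),u.min(),u.max(),v.min(),v.max(),fplane(c,u.mean(),v.mean(),30).round(1))
# corners of deck at z 15
w=fplane(c,np.array([182,464]),np.array([115,200]),15);print(w.round(1),np.linalg.norm(w[0]-w[1]))
E
```

```text
665 ((567.88671875, 20.36574363708496), (46.41374588012695, 12.144661903381348), 85.14611053466797)
554 192 219 167 193 [499.2  42.8  30. ]
[[476.1 101.1  15. ]
 [757.1  21.2  15. ]] 292.1082567405453
```

```bash
python3 -m handwheel '[[[0,0,5],[0,0.001,0.05],0.45],[[0,0,5],[0,0.001,0.09],0.45],[[0,0,5],[0,0.001,0.115],0.45],[[0,0,5],[0,0.001,0.128],0.45],[[0,0,5],[0,0.001,0.128],0.45],[[0,0,5],[0,0.001,0.128],0],[[0,0,5],[0,0.001,0.128],0],[[0,0,5],[0,0.001,0.128],0],[[0,0,5],[0,0.001,0.128],0],[[0,0,5],[0,0.001,0.128],0],[[0,0,5],[0,0.001,0.128],0],[[0,0,5],[0,0.001,0.128],0]]'
```

```text
time: 1.85
tool_pos: [568.5, 20.0, 19.6]
tcp_rot: [3.14, 0.0, 1.484]
contact_force: [-1.2, -0.1, 5.6]
grip_width: 12.5
finger_force: 30.0
```

```bash
python3 -m handwheel '[[[0,0,0],[0,0,-0.04],0],[[0,0,0],[0,0,-0.08],0],[[0,0,0],[0.03,-0.01,-0.1],0],[[0,0,0],[0.075,-0.025,-0.1],0],[[0,0,0],[0.12,-0.04,-0.1],0],[[0,0,0],[0.165,-0.055,-0.1],0],[[0,0,-5],[0.21,-0.07,-0.1],0],[[0,0,-5],[0.249,-0.081,-0.1],0],[[0,0,-5],[0.249,-0.081,-0.08],0],[[0,0,-5],[0.249,-0.081,-0.08],0],[[0,0,-5],[0.249,-0.081,-0.08],0]]'
python3 - <<'E'
from h import *
c=cap('wrist','wrist2')
E
```

```text
time: 2.95
tool_pos: [508.7, 274.7, 98.5]
tcp_rot: [-3.14, 0.001, 1.571]
contact_force: [-0.1, -0.6, -1.4]
grip_width: 11.7
finger_force: 30.0
```

View pics/wrist2.png

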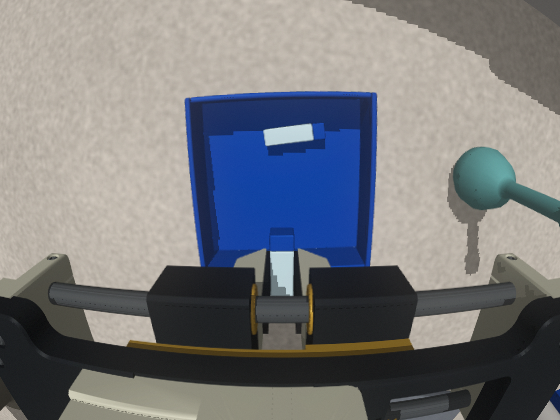

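The cuvette is held at (282,265) and is clear of the one already in the bin at (293,134). I lower it, release it and retreat.

```bash
python3 -m handwheel '[[[0,0,0],[0.005,0,0.04],0],[[0,0,0],[0.005,0,0.07],0],[[0,0,0],[0.005,0,0.087],0],[[0,0,0],[0.005,0,0.087],0],[[0,0,0],[0.005,0,0.087],0.4],[[0,0,0],[0.005,0,0.087],0.4],[[0,0,0],[0.005,0,0.087],0.4],[[0,0,0],[0.005,0,0.087],0.4],[[0,0,0],[0.005,0,0.06],0.45],[[0,0,0],[0.005,0,0.02],0.45],[[0,0,0],[0.005,0,-0.02],0.45],[[0,0,0],[0.005,0,-0.02],0.45]]'
python3 -m handwheel '[[[0,0,0],[-0.04,0,0],0.45],[[0,0,0],[-0.085,-0.002,0],0.45],[[0,0,0],[-0.13,-0.004,0],0.45],[[0,0,0],[-0.175,-0.006,0],0.45],[[0,0,0],[-0.21,-0.01,0],0.45],[[0,0,0],[-0.238,-0.01,0],0.45],[[0,0,0],[-0.238,-0.01,0.03],0.45],[[0,0,0],[-0.238,-0.01,0.03],0.45]]'
python3 - <<'E'
from meas import *
c=cap('wrist','wrist3')
hsv=cv2.cvtColor(c['image'],cv2.COLOR_RGB2HSV)
m=blob(c,(230,130,330,260),lambda h,s,v:v<45);v,u=np.nonzero(m);print(len(u),u.min(),u.max(),v.min(),v.max())
s=cap('scene','scene2')
o=cv2.resize(s['image'][240:310,360:440],(400,350),interpolation=cv2.INTER_CUBIC)
w=np.zeros((420,960,3),np.uint8);w[:,:560]=c['image'];w[:350,560:]=o
cv2.imwrite('pics/w3.png',cv2.resize(w,(800,350))[...,::-1])
E
```

```text
time: 4.2
tool_pos: [512.2, 281.5, 125.0]
tcp_rot: [3.131, -0.004, 1.571]
contact_force: [0.9, 0.2, 0.5]
grip_width: 41.4
finger_force: 0.0
time: 5.0
tool_pos: [496.8, 41.4, 86.3]
tcp_rot: [-3.136, -0.0, 1.569]
contact_force: [-0.0, -0.7, 0.0]
grip_width: 41.4
finger_force: 0.0
1050 237 326 209 259
```

View pics/w3.png

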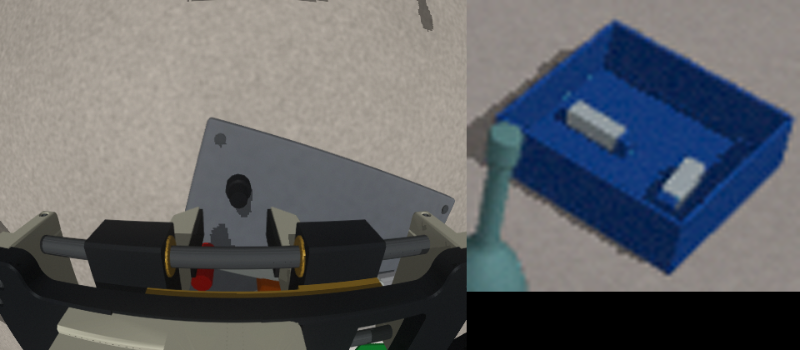

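Both cuvettes are in the blue bin, with the placed one lying flat. The stopper is at about (286,228) in wrist pixels, between the fingers.

Run:
```python
from meas import *
c=load('wrist3');m=blob(c,(262,200,310,252),lambda h,s,v:v<45).astype(np.uint8)
n,l,st,ce=cv2.connectedComponentsWithStats(m)
for i in range(1,n):
    if st[i,4]>80:print(st[i],ce[i],[fplane(c,*ce[i],z).round(1) for z in(30,40,51)])
T=np.array(c['camera_from_world']);print(-T[:3,:3].T@T[:3,3],get_obs()['tool_pos'])
# outline extremes: bottom of blob (near camera, head rim near edge z~31 or deck z=15)
x,y,w,h,_=st[1+np.argmax(st[1:,4])]
print(fplane(c,x+w/2,y+h,23).round(1),fplane(c,x+w/2,y,51).round(1),fplane(c,x+w,y+h/2,31).round(1),fplane(c,x,y+h/2,31).round(1))
```

```text
[271 209  31  41 960] [285.82291667 228.46041667] [array([498.6,  42.6,  30. ]), array([498.5,  46.4,  40. ]), array([498.4,  50.5,  51. ])]
[496.84453637 123.35642168 244.63844302] [498.59802232  42.36166653  88.67662781]
[499.2  22.7  23. ] [498.8  63.4  51. ] [509.9  42.2  31. ] [488.2  42.2  31. ]
```

```bash
python3 -m handwheel '[[[0,0,0],[-0.001,0,0.03],0.45],[[0,0,0],[-0.001,0,0.055],0.45],[[0,0,0],[-0.001,0,0.07],0.45],[[0,0,0],[-0.001,0,0.07],0.45],[[0,0,0],[-0.001,0,0.07],0],[[0,0,0],[-0.001,0,0.07],0],[[0,0,0],[-0.001,0,0.07],0],[[0,0,0],[-0.001,0,0.07],0],[[0,0,0],[-0.001,0,0.07],0],[[0,0,0],[-0.001,0,0.03],0],[[0,0,0],[-0.001,0,-0.02],0],[[0,0,0],[-0.001,0,-0.06],0]]'
```

```text
time: 6.3
tool_pos: [499.1, 41.1, 151.2]
tcp_rot: [3.14, 0.0, 1.571]
contact_force: [0.4, -0.2, -0.3]
grip_width: 20.8
finger_force: 30.0
```

```bash
python3 -m handwheel '[[[0,0,0],[-0.04,0,0],0],[[0,0,0],[-0.085,0,0],0],[[0,0,0],[-0.13,-0.002,0],0],[[0,0,0],[-0.175,-0.004,0],0],[[0,0,0],[-0.22,-0.006,0],0],[[0,0,0],[-0.265,-0.008,0],0],[[0,0,0],[-0.31,-0.008,0],0],[[0,0,0],[-0.345,-0.008,0],0],[[0,0,0],[-0.366,-0.008,0.03],0],[[0,0,0],[-0.366,-0.008,0.06],0],[[0,0,0],[-0.366,-0.008,0.06],0],[[0,0,0],[-0.366,-0.008,0.06],0]]'
python3 - <<'E'
from h import *
c=cap('wrist','wrist4')
E
```

```text
time: 7.5
tool_pos: [490.9, -324.6, 89.0]
tcp_rot: [-3.141, -0.001, 1.571]
contact_force: [0.2, 0.1, 0.5]
grip_width: 20.6
finger_force: 30.0
```

View pics/wrist4.png

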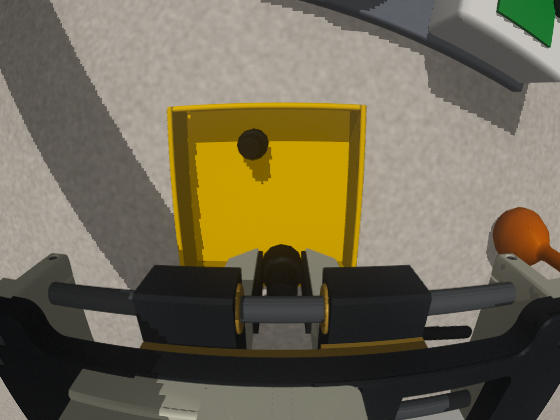

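The stopper is held at (282,262), inside the yellow bin's outline and clear of the other stopper at (253,144). I lower and release it.

```bash
python3 -m handwheel '[[[0,0,0],[0,0,0.04],0],[[0,0,0],[0,0,0.065],0],[[0,0,0],[0,0,0.08],0],[[0,0,0],[0,0,0.08],0],[[0,0,0],[0,0,0.08],0.4],[[0,0,0],[0,0,0.08],0.4],[[0,0,0],[0,0,0.08],0.4],[[0,0,0],[0,0,0.08],0.4],[[0,0,0],[0,0,0.05],0.4],[[0,0,0],[0,0,0.01],0.4],[[0,0,0],[0,0,-0.04],0.4],[[0,0,0],[0,0,-0.06],0.4]]'
python3 -c "
from h import *
P=np.array([467.3,-22.5]);ex=np.array([np.cos(-.277),np.sin(-.277)]);ey=np.array([-ex[1],ex[0]])
piv=P+180*ex;print('piv',piv)
for th in(0,.1,.2,.3,.4,.5,.55,.58,.6,.62):
    r=-np.cos(th)*ex+np.sin(th)*ey;t=np.sin(th)*ex+np.cos(th)*ey  # t: push direction
    c=piv+180*r;print(th,c.round(1),'push dir',np.degrees(np.arctan2(t[1],t[0])).round(1))
"
```

```text
time: 8.75
tool_pos: [492.5, -326.1, 154.0]
tcp_rot: [3.136, 0.005, 1.571]
contact_force: [0.4, -0.5, -0.0]
grip_width: 36.9
finger_force: 0.0
piv [640.43843227 -71.72482374]
0 [467.3 -22.5] push dir 74.1
0.1 [473.1  -5.5] push dir 68.4
0.2 [480.5  10.9] push dir 62.7
0.3 [489.6  26.5] push dir 56.9
0.4 [500.1  41. ] push dir 51.2
0.5 [512.1  54.5] push dir 45.5
0.55 [518.6  60.7] push dir 42.6
0.58 [522.6  64.3] push dir 40.9
0.6 [525.3  66.7] push dir 39.8
0.62 [528.1  68.9] push dir 38.6
```

```bash
python3 -m handwheel '[[[0,0,0],[0.04,-0.005,0],0.1],[[0,0,0],[0.085,-0.01,0],0.1],[[0,0,4],[0.13,-0.02,0],0.1],[[0,0,8],[0.175,-0.03,0],0.1],[[0,0,12],[0.22,-0.035,0],0.1],[[0,0,16],[0.262,-0.035,0],0.1],[[0,0,16],[0.262,-0.035,0.04],0.1],[[0,0,16],[0.262,-0.035,0.08],0.1],[[0,0,16],[0.262,-0.035,0.1],0.1],[[0,0,16],[0.262,-0.035,0.1],0.1],[[0,0,16],[0.262,-0.035,0.1],0.1]]'
python3 - <<'E'
from h import *
c=cap('wrist','wrist5');s=cap('side','side5')
o=cv2.resize(s['image'][175:375,190:390],(420,420),interpolation=cv2.INTER_CUBIC)
cv2.imwrite('pics/w5.png',cv2.resize(np.hstack([c['image'],o]),(800,343))[...,::-1])
E
```

```text
time: 9.85
tool_pos: [456.4, -63.0, 49.3]
tcp_rot: [3.141, -0.0, 1.291]
contact_force: [-0.1, 0.6, 0.6]
grip_width: 9.2
finger_force: 0.0
```

View pics/w5.png

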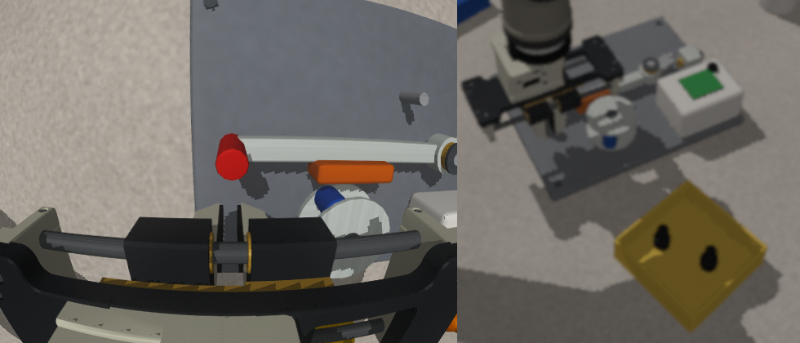

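Both stoppers stand in the yellow bin, and the finger gap at x≈232 lines up with the post at (232,157). I start the push gently.

```bash
python3 -m handwheel '[[[0,0,0],[0.01,0,0],0.1],[[0,0,0],[0.018,0,0],0.1],[[0,0,0],[0.022,0,0],0.1],[[0,0,0],[0.025,0,0],0.1],[[0,0,2],[0.031,0,0],0.1],[[0,0,4],[0.037,-0.001,0],0.1],[[0,0,5.7],[0.043,-0.001,0],0.1],[[0,0,5.7],[0.043,-0.001,0],0.1],[[0,0,5.7],[0.043,-0.001,0],0.1]]'
python3 - <<'E'
from meas import *
for n in('scene','side'):
    c=cap(n,n+'6');
    m=blob(c,(300,185,340,225) if n=='scene' else (225,200,275,255),red);v,u=np.nonzero(m);print(n,len(u),u.mean(),v.mean(),u.min(),v.min(), onplane(c,u.mean(),v.mean(),52).round(1) if len(u) else '')
c=cap('wrist','wrist6');m=blob(c,(200,120,400,260),red);v,u=np.nonzero(m);print(len(u),u.min(),u.max(),v.min(),v.max())
E
```

```text
time: 10.85
tool_pos: [467.2, -21.8, 48.9]
tcp_rot: [3.141, 0.001, 1.194]
contact_force: [-0.6, -5.8, 1.3]
grip_width: 9.1
finger_force: 2.6
scene 74 321.5 204.97297297297297 319 198 [469.1  -9.7  52. ]
side 9 235.11111111111111 237.55555555555554 235 234 [465.7 -23.6  52. ]
1554 265 303 208 259
```

```bash
python3 -m handwheel '[[[0,0,2.9],[0.009,-0.0006,0],0.1],[[0,0,5.7],[0.018,-0.0008,0],0.1],[[0,0,8.6],[0.027,-0.0006,0],0.1],[[0,0,11.5],[0.036,0.0002,0],0.1],[[0,0,14.3],[0.045,0.0013,0],0.1],[[0,0,17.2],[0.054,0.003,0],0.1],[[0,0,20],[0.063,0.005,0],0.1],[[0,0,22.9],[0.0715,0.0075,0],0.1],[[0,0,22.9],[0.0715,0.0075,0],0.1],[[0,0,22.9],[0.0715,0.0075,0],0.1]]'
python3 - <<'E'
from meas import *
c=cap('scene','scene7');m=blob(c,(300,185,350,235),red);v,u=np.nonzero(m);print(len(u),u.mean(),v.mean(),u.min(),v.min(),onplane(c,u.mean(),v.mean(),52).round(1))
c=cap('wrist','wrist7');m=blob(c,(200,120,400,260),red);v,u=np.nonzero(m);print(len(u),u.min(),u.max(),v.min(),v.max())
E
```

```text
time: 12.0
tool_pos: [498.9, 41.4, 48.6]
tcp_rot: [-3.14, 0.004, 0.794]
contact_force: [-5.7, -8.3, 4.8]
grip_width: 9.1
finger_force: 4.7
90 328.0444444444444 219.7 325 212 [509.5  51.9  52. ]
1533 265 302 209 259
```

```bash
python3 -m handwheel '[[[0,0,1],[0.004,-0.0002,0],0.1],[[0,0,2.5],[0.008,-0.0005,0],0.1],[[0,0,4],[0.012,-0.0006,0],0.1],[[0,0,5],[0.016,-0.0008,0],0.1],[[0,0,5],[0.016,-0.0008,0],0.1],[[0,0,5],[0.016,-0.0008,0],0.1],[[0,0,5],[0.016,-0.0008,0],0.1],[[0,0,5],[0.016,-0.0008,0],0.1]]'
python3 - <<'E'
from meas import *
piv=np.array([640.4,-71.7])
for i in range(1):
    o=get_obs();p=o['tool_pos'];y=o['tcp_rot'][2];q=p[:2]+17.3*np.array([np.cos(y),np.sin(y)]);d=q-piv
    print(q,np.linalg.norm(d),'theta',np.pi-.277-np.arctan2(d[1],d[0]),o['contact_force'])
s=cap('scene','scene8');m=blob(s,(300,185,350,240),red);v,u=np.nonzero(m);print(len(u),u.mean(),v.mean(),onplane(s,u.mean(),v.mean(),52).round(1))
w=cap('wrist','wrist8')
o=cv2.resize(s['image'][150:310,215:445],(604,420),interpolation=cv2.INTER_CUBIC)
cv2.imwrite('pics/w8.png',cv2.resize(np.hstack([w['image'],o]),(800,289))[...,::-1])
E
```

```text
time: 12.9
tool_pos: [508.8, 53.1, 48.5]
tcp_rot: [-3.14, 0.005, 0.706]
contact_force: [-7.3, -8.6, 4.3]
grip_width: 9.1
finger_force: 4.9
[521.9623885   64.30567827] 180.34692217617317 theta 0.5773338754267479 [-7.2572134  -8.60365155  4.34198906]
93 328.31182795698925 223.10752688172042 [521.  63.  52.]
```

View pics/w8.png

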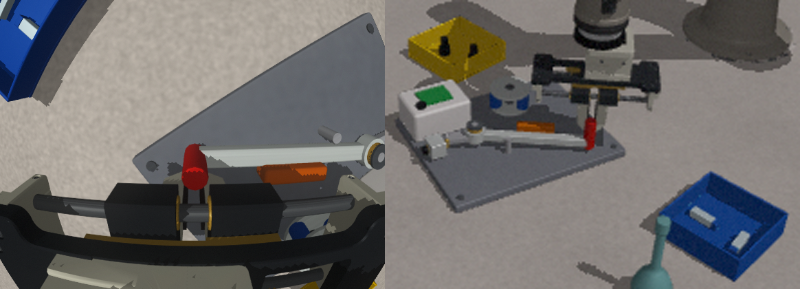

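The post is seated in the fingertip gap at (195,165), and the arm is just short of the end-stop pin at about 0.58 rad. The force is 11 N, which matches the spring, and both bins hold two items each.

```bash
python3 -c "
from plant import *
print(close_job())"
```

```text
the job is handed in; nothing more can be done
None
```

I put the cuvette in the blue bin and the stopper in the yellow bin, then pushed the tensioner arm past the ratchet to about 0.58 rad (end stop 0.62) and handed in at about 13 s, still holding it there with the fingertips; I did not separately check that the flasks and marker had not moved.

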